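Tip a packet of price cards flat and push it square into the corner

ROBOT

A 7-joint arm with a two-finger parallel gripper is mounted at the origin on a cart in front of the work surface, level with it; the furniture and walls round the work are solid. World frame = base frame: x ahead of the robot, y to its left, z up, the work surface at z = 0. Lengths are in m, angles in degrees, forces in N, time in s.
With the tool pointing down it reaches from about 0.35 to 0.9 m from the base axis. Payload 7.2 kg.
Tool frame: the origin (TCP) lies on the centre line of the jaws, within the pads' length; the fingertips stand nose_length ahead of it and the grasp point (between the pads) lies 11 mm behind it (nose_length is the distance from the TCP to the fingertips, in m); z points along the fingers, y is the line along which they close (so a half turn about z gives the same grasp; the last joint's range is limited). The gripper opens to 88 mm and grips with 3 to 60 N. Pads are 20 mm wide; open, the fingers measure 115 mm over their backs; the gripper's body (75 mm by 178 mm) begins 61 mm behind the grasp point.
Start: joints at [64.618, 23.554, -0.728, 91.456, 0.321, 64.991, -4.71], TCP at [0.229, -0.582, 0.231] pointing down, gripper open.
Joint ranges: [-169.25, 169.25], [-16.82, 113.86], [-84.01, 82.57], [7.8, 145.47], [-59.2, 239.2], [7.22, 106.19], [-163.78, 163.78]. Speed limits (degrees/s): [136.94, 136.94, 172.46, 172.46, 180, 180, 180].

INTERFACE

Orientations are given as [roll, pitch, yaw] about the fixed x, y, z axes, in that order (R = Rz(yaw) Ry(pitch) Rx(roll)).
In Python, from workcell import get_state, get_image, calibration, hand_in, nose_length gives the robot as it stands.
- The arm moves only by the tool servo_tool, never from a script. Its argument "commands" is a list of rows, each an object with "dp": the shift along the tool's x, y, z in cm, a list of three; "rot": the turn, a rotation vector about the tool's x, y, z in rad, a list of three; "gripper": the opening, from -1 (shut) to 1 (fully open). A call has 1 to 12 rows; each row is the pose to reach, as a shift and turn from the pose commanded when the call began, along the tool's axes at that moment; what a row does not reach only later rows make up. A row lasts 1/8 s, in which the tool goes at most 62.5 mm and 10.7 degrees, less where a joint would pass 70% of its speed; a pose out of reach is approached as far as the arm can. A call with a gripper value outside its range is refused whole. The fingers move at their own pace and stop on an object; the grip force is fixed at half the most. Time passes only in rows, so rows that repeat a pose let the fingers close. It gives the time, the measured TCP pose, the force, the opening and the grip force at its end, in the units of the state.
- get_state(): the state, without advancing time (a new reading comes with each control period).
- get_image(name): name is "scene" or "top"; returns (picture, depth): 400x640x3 uint8, red, green, blue; 400x640 float32, m along the optical axis (not along the pixel's ray), 0 where there is no reading.
- calibration(name): a dict with "fovy" (degrees; the focal length in pixels is half the picture's height over the tangent of half this angle, whatever the lens; pixels are square), "cx", "cy" (the principal point, pixels), "dist" ([k1, k2, p1, p2, k3] as OpenCV has them; the pictures are not rectified), "R" (3x3) and "t" (3): a world point X has camera coordinates R X + t. Camera axes: x right, y down, z forward; pixel columns grow to the right and rows downward; lengths in m; the calibration is good to about 2 mm. A picture is of the moment at which its call begins. calibration takes no time and is no camera call.
- hand_in(): hands the job in; it is judged then, once.
The state is a dict: "time_s": time; "q": joint angles; "qvel": joint speeds; "joint_efforts": joint torques, N m; "tcp_pos": TCP position; "ee_rot": TCP orientation; "ft_force": force on the tool from outside, world axes, zero at the start; "wrist_torque": the same for the moment, N m; "grip_width": finger opening in m; "grasp_force": force on a finger pad.
Only numpy, scipy, OpenCV 4.12 (cv2) and the standard library are available. Lean on these libraries where they do the work, as an engineer would, in place of code of your own. Each camera call takes 0.05 s, during which the arm holds its last target. There are 200 camera calls.

TASK

The packet of price cards stands on its long edge on the small squaring board. Push it over, away from you towards the far fence, so that it lies flat, then push it along the board until it sits flat and flush against both metal fences in their corner. Only push: do not pick the packet up or shift it about while it still stands, and leave the stamp, the jar and the tin where they are.

Things in the scene. Friction and masses are not known exactly. Their poses are not given: they have to be found in the camera images.
- cards: packet of grey-white cards with a brown band: rigid, 55 x 85 x 17 mm (own x, y, z), 0.06-0.13 kg, origin at the centre of a 55 x 85 face. Starts loose on its long edge: x up, z level away from the far fence (to the robot), origin 27 mm above the board. Pushed at its upper half it tips over its lower edge, falling by itself past 0.3 rad. Tipped rightly: z up, x to the far fence
- cards_mid (a point): centre of the packet, 8.6 mm from its origin along its z; axes as the packet. In the corner of the fences it is at x = +25.4, y = +25.4 mm in the board's frame and 14.3 mm above the table
- board: board fixed to the table: plywood 130 x 160 x 6 mm (own x, y, z), origin under its centre at table height; x points away from the robot (yaw within 0.25 rad). Two metal fences 12 mm wide, tops 18 mm above the table: far fence on the +x edge, inner face at x = +53 mm; left fence on the +y edge, inner face at y = +68 mm. Other edges open. Boxes 87 mm high stand from 60 mm beside it
- number_stamp: bystander: wooden hand stamp with a black knob, 28 x 44 x 55 mm, loose, standing just beyond the far fence; origin at the centre of its foot
- snap_jar: bystander: small clear jar with a black lid, 34 mm across and 44 mm high, loose, standing just left of the left fence; origin at the centre of its foot
- tin: bystander: round tin with a dark red lid, 62 mm across and 25 mm high, loose, on the table elsewhere; origin at the centre of its foot
There are look-alikes about, which are no part of the job. Several things have the shape of the cards; the one meant has the colours described above.

How it is judged (in metres and radians):
On the way:
1. the packet has been tipped over towards the far fence and lies flat on the board (angle between cards's own z axis and vertical below 0.12 rad and z of cards_mid in the frame of board between 0.01 and 0.019 m), for 0.2 s.
At the end, for the whole second after the job is handed in: the packet lies flat on the board (within 0.06 rad), the face that was turned to the robot's side up, its centre within 4 mm of the flush position against both fences and square to them within 0.06 rad, at rest; stamp, jar and tin within 15 mm of where they stood (angle between cards's own z axis and vertical below 0.06 rad and z of cards_mid in the frame of board between 0.011 and 0.018 m and x of cards_mid in the frame of board between 0.021 and 0.029 m and y of cards_mid in the frame of board between 0.0215 and 0.0295 m and angle between the x axis of cards and the x axis of board, either way round below 0.06 rad and linear speed of cards below 0.02 m/s and distance of each of number_stamp, snap_jar, tin from where it was at the start of the episode below 0.015 m); the robot touches nothing.
It fails at once if the packet is picked up (its centre more than 45 mm above the table, or more than 30 mm while lying flat) (height (world z) of cards_mid above 0.045 m or (angle between cards's own z axis and vertical below 0.3 rad and height (world z) of cards_mid above 0.03 m)).
It fails at once if the packet is carried or dragged more than 30 mm while it still stands (angle between cards's own z axis and vertical between 1.2 and 1.94 rad and distance of cards_mid from where it was at the start of the episode above 0.03 m).
It fails at once if the stamp is shifted by more than 15 mm or knocked over (distance of number_stamp from where it was at the start of the episode above 0.015 m).
It fails at once if the jar is shifted by more than 15 mm or knocked over (distance of snap_jar from where it was at the start of the episode above 0.015 m).
It fails at once if the tin is shifted by more than 15 mm or knocked over (distance of tin from where it was at the start of the episode above 0.015 m).
It also fails if it takes over 69 s, if anything falls off the work surface, if the arm or the gripper's body presses on something with over 40 N, if the wrist force passes 120 N, or if a joint passes its speed limit or range.

## Working session

There is one attempt and no reset: what is moved stays moved. The work goes in short steps, Python scripts to look and compute and a tool call to move; the robot and the scene stay as the last step left them, time stands still between calls to the robot, and variables do not carry over. Pictures are saved under pics/ and viewed, at most 10 in all, crops included, and the job is handed in when it is done.

Besides the shell and the picture viewer there is one more tool, called after "Emit:" as name(argument=value, ...) on one line, values as JSON. servo_tool: Moves the arm, as the interface text tells. Its arguments: {"type":"object","properties":{"commands":{"type":"array","items":{"type":"object","properties":{"dp":{"type":"array","items":{"type":"number"}},"rot":{"type":"array","items":{"type":"number"}},"gripper":{"type":"number"}}}}},"required":["commands"]}

```bash
mkdir -p pics; cat > h.py <<'E'
from workcell import *
import numpy as np, cv2
def K(n):
    c=calibration(n); f=200/np.tan(np.radians(c['fovy'])/2)
    return np.array([[f,0,c['cx']],[0,f,c['cy']],[0,0,1.]]),np.array(c['dist'],float),np.array(c['R'],float),np.array(c['t'],float)
def ray(n,uv,z):
    k,d,R,t=K(n); p=cv2.undistortPoints(np.array(uv,float).reshape(-1,1,2),k,d).reshape(-1,2)
    v=np.c_[p,np.ones(len(p))]@R; o=-R.T@t
    return o+v*((z-o[2])/v[:,2])[:,None]
def cloud(n,dep):
    k,d,R,t=K(n); h,w=dep.shape; u,v=np.meshgrid(np.arange(w),np.arange(h))
    p=cv2.undistortPoints(np.stack([u,v],-1).reshape(-1,1,2).astype(float),k,d).reshape(-1,2)
    return ((np.c_[p,np.ones(len(p))]*dep.reshape(-1,1)-t)@R).reshape(h,w,3)
E
python3 - <<'E'
from h import *
for n in('scene','top'):
    p,d=get_image(n); cv2.imwrite(f'pics/{n}0.png',p[...,::-1]); np.save(n+'0.npy',d)
    k,di,R,t=K(n); print(n,-R.T@t,R[2],k[0,0],di)
s=get_state(); print(s,nose_length() if callable(nose_length) else nose_length)
E
```

```text
scene [-0.18462626 -0.44626534  0.39570172] [ 0.81764984  0.41921756 -0.39459521] 433.97982893403605 [0.00989211 0.         0.         0.         0.        ]
top [ 0.43151028 -0.10443003  1.10152474] [ 0.0623553   0.00354391 -0.99804772] 518.9585664583177 [-0.14128873  0.          0.          0.          0.        ]
{'time_s': 0.1, 'q': array([64.61825702, 23.59651834, -0.72653675, 91.49819485,  0.32057972,
       64.98954817, -4.70898049]), 'qvel': array([-0.06470374, -0.11689112,  0.0546453 , -0.11909146,  0.01114161,
        0.06304561,  0.06964112]), 'joint_efforts': array([ 2.18224290e-03, -5.89100862e+01,  6.43405113e-01, -2.91708827e+01,
       -5.38172282e-02,  1.45963195e-02,  2.49805987e-05]), 'tcp_pos': array([ 0.22859235, -0.58123132,  0.2298891 ]), 'ee_rot': array([-1.79918011e+02,  6.25480506e-03,  2.14745157e+01]), 'ft_force': array([-0.09598957, -0.20544016, -0.33708044]), 'wrist_torque': array([ 0.02899633,  0.01909619, -0.05086319]), 'grasp_force': 0.0, 'grip_width': 0.08777126172384807} 0.008
```

View pics/scene0.png

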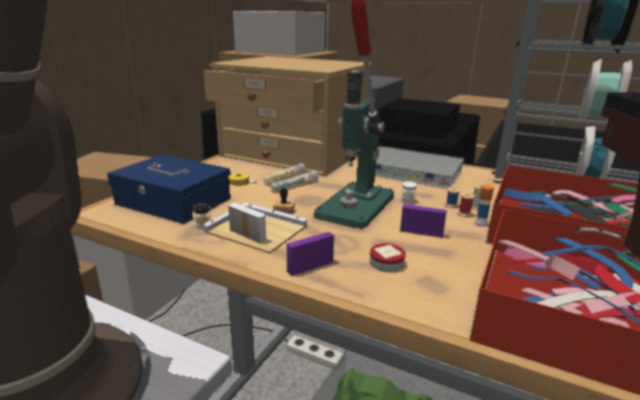

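View pics/top0.png

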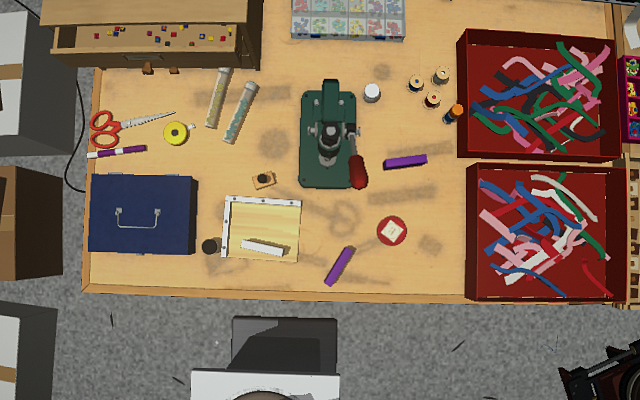

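The top view shows the board around (261,228), with the left fence at column ~226 and the far fence at row ~200. The cards stand at (262,248), the stamp is at (263,180), the jar at (210,245), and the tin at (391,230). The purple packets are look-alikes.

```bash
python3 - <<'E'
from h import *
p=cv2.imread('pics/top0.png'); c=p[160:280,190:320]; cv2.imwrite('pics/c0.png',cv2.resize(c,None,fx=5,fy=5,interpolation=cv2.INTER_CUBIC)[:600])
d=np.load('top0.npy'); P=cloud('top',d)
r=P[160:280,190:320].reshape(-1,3)
for lo,hi in((.003,.010),(.014,.022),(.046,.066)):
    m=(P[...,2]>lo)&(P[...,2]<hi); m[:165]=0;m[275:]=0;m[:,:200]=0;m[:,310:]=0
    n,l,s,ce=cv2.connectedComponentsWithStats(m.astype(np.uint8))
    for i in range(1,n):
        if s[i,4]>25:
            q=P[l==i]; b=cv2.minAreaRect((q[:,:2]*1000).astype(np.float32)); print(lo,s[i],q.mean(0).round(4),b)
E
```

```text
0.003 [ 227  201   76   63 3269] [0.4529 0.0086 0.0068] ((446.6697082519531, 5.2605438232421875), (158.4384002685547, 123.84114074707031), 87.17113494873047)
0.014 [252 171  23  18 154] [0.5565 0.0108 0.0197] ((558.2062377929688, 11.8438720703125), (28.239887237548828, 43.83912658691406), 20.033790588378906)
0.014 [220 195  82  62 728] [0.4877 0.0451 0.0186] ((456.4898376464844, 14.847793579101562), (161.37660217285156, 129.37355041503906), 87.5410385131836)
0.046 [257 173  10  10  74] [0.5581 0.0116 0.053 ] ((558.5975952148438, 12.194488525390625), (18.814910888671875, 18.314916610717773), 28.880584716796875)
0.046 [240 239  44  18 356] [0.4162 0.006  0.0616] ((416.0914306640625, 6.499271392822266), (85.02057647705078, 17.31726837158203), 79.19219970703125)
```

View pics/c0.png

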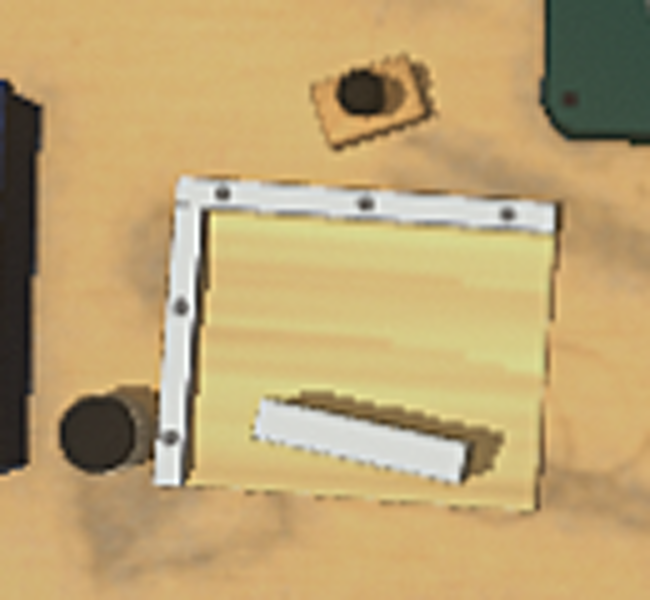

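The crop shows the fence L and the packet standing at crop pixel (360,440). It is turned about 8° clockwise relative to the board.

```bash
cat >> h.py <<'E'
from scipy.spatial.transform import Rotation as Ro
BY=-2.46; BC=np.array([.4565,.0148])
def to(*T):
    s=get_state(); R=Ro.from_euler('xyz',s['ee_rot'],degrees=True)
    print('at',s['time_s'],s['tcp_pos'].round(4),s['ee_rot'].round(2),s['ft_force'].round(1))
    for x,y,z,w in T:
        D=Ro.from_euler('xyz',[180,0,w],degrees=True)
        print('dp',(R.inv().apply(np.array([x,y,z])-s['tcp_pos'])*100).round(2),'rot',(R.inv()*D).as_rotvec().round(4))
E
python3 -c "
from h import *
to((.371,.0146,.15,-10.8),(.371,.0146,.052,-10.8))"
```

```text
at 0.1 [ 0.2286 -0.5812  0.2299] [-1.7992e+02  1.0000e-02  2.1470e+01] [-0.1 -0.2 -0.3]
dp [ 35.07 -50.22   8.06] rot [-1.400e-03  5.000e-04  5.633e-01]
dp [ 35.07 -50.21  17.86] rot [-1.400e-03  5.000e-04  5.633e-01]
```

Emit:
servo_tool(commands=[{"dp": [35.07,-50.22,8],"rot": [-0.0014,0.0005,0.5633],"gripper": 0},{"dp": [35.07,-50.22,8],"rot": [-0.0014,0.0005,0.5633],"gripper": 0},{"dp": [35.07,-50.22,8],"rot": [-0.0014,0.0005,0.5633],"gripper": 0},{"dp": [35.07,-50.22,8],"rot": [-0.0014,0.0005,0.5633],"gripper": 0},{"dp": [35.07,-50.22,8],"rot": [-0.0014,0.0005,0.5633],"gripper": 0},{"dp": [35.07,-50.22,8],"rot": [-0.0014,0.0005,0.5633],"gripper": 0},{"dp": [35.07,-50.22,8],"rot": [-0.0014,0.0005,0.5633],"gripper": 0},{"dp": [35.07,-50.22,8],"rot": [-0.0014,0.0005,0.5633],"gripper": 0},{"dp": [35.07,-50.22,8],"rot": [-0.0014,0.0005,0.5633],"gripper": 0},{"dp": [35.07,-50.22,8],"rot": [-0.0014,0.0005,0.5633],"gripper": 0},{"dp": [35.07,-50.22,8],"rot": [-0.0014,0.0005,0.5633],"gripper": 0},{"dp": [35.07,-50.22,8],"rot": [-0.0014,0.0005,0.5633],"gripper": 0}])

```text
time_s: 1.6
tcp_pos: [0.3709, 0.0136, 0.1504]
ee_rot: [179.9, 0.0, -10.8]
ft_force: [1.1, -0.2, 0.2]
grip_width: 0.0439
grasp_force: 0.0
```

```bash
python3 -c "
from h import *
to((.371,.0146,.15,-10.8),(.371,.0146,.052,-10.8)); print(get_state()['grip_width'])"
```

```text
at 1.6 [0.3709 0.0136 0.1504] [179.9    0.   -10.77] [ 1.1 -0.2  0.2]
dp [-0.   -0.1   0.04] rot [0.0017 0.0001 0.0005]
dp [-0.   -0.11  9.84] rot [0.0017 0.0001 0.0005]
0.043884074781951075
```

Emit:
servo_tool(commands=[{"dp": [0,-0.1,5],"rot": [0.0017,0,0],"gripper": 0},{"dp": [0,-0.1,9.8],"rot": [0.0017,0,0],"gripper": 0},{"dp": [0,-0.1,9.8],"rot": [0.0017,0,0],"gripper": 0},{"dp": [1,-0.1,9.8],"rot": [0.0017,0,0],"gripper": 0},{"dp": [2,-0.1,9.8],"rot": [0.0017,0,0],"gripper": 0},{"dp": [2.4,-0.1,9.8],"rot": [0.0017,0,0],"gripper": 0},{"dp": [2.8,-0.1,9.8],"rot": [0.0017,0,0],"gripper": 0},{"dp": [3.2,-0.1,9.8],"rot": [0.0017,0,0],"gripper": 0},{"dp": [3.6,-0.1,9.8],"rot": [0.0017,0,0],"gripper": 0},{"dp": [3.6,-0.1,9.8],"rot": [0.0017,0,0],"gripper": 0}])

```text
time_s: 2.85
tcp_pos: [0.4072, 0.0082, 0.0527]
ee_rot: [-180.0, -0.1, -10.8]
ft_force: [-0.4, 0.7, 0.1]
grip_width: 0.0436
grasp_force: 0.0
```

```bash
python3 - <<'E'
from h import *
to((.37,.0146,.052,-10.8))
p,d=get_image('scene'); cv2.imwrite('pics/s1.png',cv2.resize(p[170:270,150:350,::-1],None,fx=4,fy=4))
E
```

```text
at 2.85 [0.4072 0.0082 0.0527] [-1.7996e+02 -6.0000e-02 -1.0800e+01] [-0.4  0.7  0.1]
dp [-3.77  0.07  0.06] rot [-0.0006 -0.001  -0.    ]
```

View pics/s1.png

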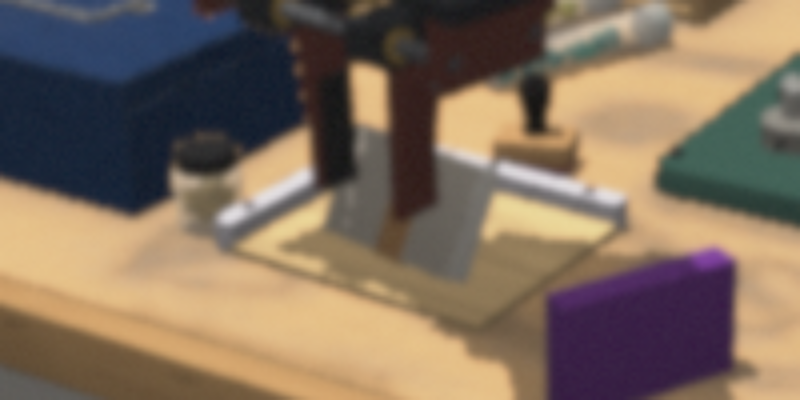

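The packet (crop centre about (420,200)) is tilting away under the fingertips. I'll keep pushing.

Emit:
servo_tool(commands=[{"dp": [0.4,0,0],"rot": [0,0,0],"gripper": 0},{"dp": [0.8,0,0],"rot": [0,0,0],"gripper": 0},{"dp": [1.2,0,0],"rot": [0,0,0],"gripper": 0},{"dp": [1.6,0,0],"rot": [0,0,0],"gripper": 0},{"dp": [1.6,0,0],"rot": [0,0,0],"gripper": 0},{"dp": [1.6,0,0],"rot": [0,0,0],"gripper": 0},{"dp": [-3,0,0],"rot": [0,0,0],"gripper": 0},{"dp": [-4.5,0,0],"rot": [0,0,0],"gripper": 0},{"dp": [-4.5,0,0],"rot": [0,0,0],"gripper": 0}])

```text
time_s: 4.03
tcp_pos: [0.3624, 0.0166, 0.0529]
ee_rot: [-180.0, -0.1, -10.8]
ft_force: [0.1, 0.5, -0.1]
grip_width: 0.0438
grasp_force: 0.0
```

```bash
python3 - <<'E'
from h import *
to((.37,.0146,.052,-10.8))
p,d=get_image('top'); cv2.imwrite('pics/t2.png',cv2.resize(p[160:280,190:350,::-1],None,fx=5,fy=5))
P=cloud('top',d); hsv=cv2.cvtColor(p,cv2.COLOR_RGB2HSV); print(P[225:245:5,255:270:5,2].round(4)); np.save('P2.npy',P)
E
```

```text
at 4.025 [0.3624 0.0166 0.0529] [-1.7999e+02 -8.0000e-02 -1.0760e+01] [ 0.1  0.5 -0.1]
dp [0.78 0.06 0.09] rot [-0.0002 -0.0013  0.0007]
[[0.0218 0.0234 0.0234]
 [0.0239 0.0228 0.0265]
 [0.0227 0.0239 0.0241]
 [0.0219 0.028  0.0253]]
```

View pics/t2.png

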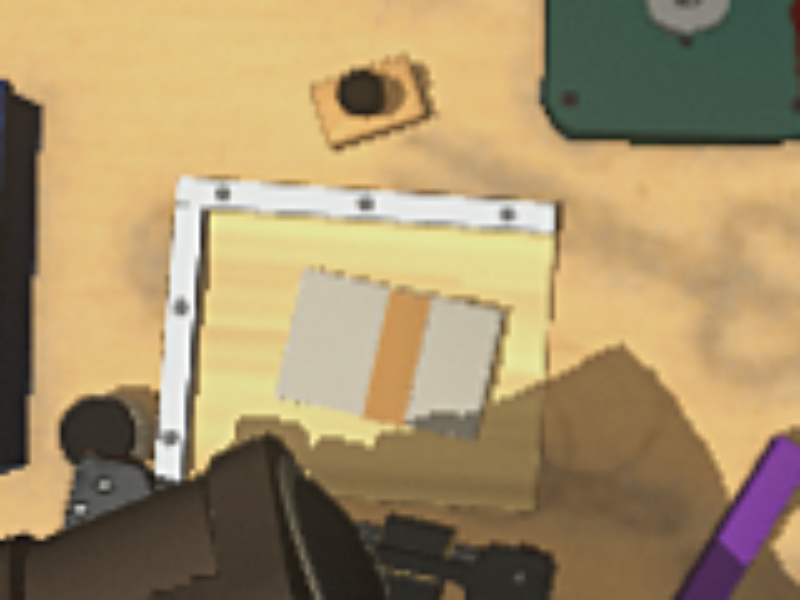

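```bash
python3 - <<'E'
from h import *
c=np.array([(312,267),(507,308),(475,437),(277,397)])/5+[190-.4,160-.4]
q=ray('top',c,.0235)[:,:2]; m=q.mean(0); e=(q[1]-q[0]+q[2]-q[3]); yaw=np.degrees(np.arctan2(e[0],-e[1]))
print(q.round(4),m,-yaw)
R=Ro.from_euler('z',BY,degrees=True).as_matrix()[:2,:2]
print('board',(m-BC)@R)
b=lambda x,y:BC+R@[x,y]
# near edge at flush: bx=-2.1 ; tool centre 10mm behind
n=R@[1,0]; y=((m-BC)@R)[1]
for x in(-60,-32,-12.1,-10.1): x,yy=b(x/1000,y); to((x,yy,.020,BY))
E
```

```text
[[ 0.4868  0.033 ]
 [ 0.4719 -0.0489]
 [ 0.418  -0.0372]
 [ 0.4323  0.0458]] [ 0.45222177 -0.00182232] 10.056483918110455
board [-0.00356083 -0.01679063]
at 4.075 [0.3637 0.0167 0.053 ] [-1.7995e+02 -1.3000e-01 -1.0780e+01] [ 0.7 -0.2 -0.4]
dp [3.45 0.98 3.31] rot [-0.0006 -0.0024 -0.1452]
at 4.075 [0.3637 0.0167 0.053 ] [-1.7995e+02 -1.3000e-01 -1.0780e+01] [ 0.7 -0.2 -0.4]
dp [6.23 0.58 3.31] rot [-0.0006 -0.0024 -0.1452]
at 4.075 [0.3637 0.0167 0.053 ] [-1.7995e+02 -1.3000e-01 -1.0780e+01] [ 0.7 -0.2 -0.4]
dp [8.19 0.29 3.32] rot [-0.0006 -0.0024 -0.1452]
at 4.075 [0.3637 0.0167 0.053 ] [-1.7995e+02 -1.3000e-01 -1.0780e+01] [ 0.7 -0.2 -0.4]
dp [8.39 0.26 3.32] rot [-0.0006 -0.0024 -0.1452]
```

Emit:
servo_tool(commands=[{"dp": [2.5,1,0],"rot": [0,-0.0024,-0.145],"gripper": 0},{"dp": [2.8,1,1.8],"rot": [0,-0.0024,-0.145],"gripper": 0},{"dp": [2.8,1,3.3],"rot": [0,-0.0024,-0.145],"gripper": 0},{"dp": [3.6,0.96,3.3],"rot": [0,-0.0024,-0.145],"gripper": 0},{"dp": [4.2,0.87,3.3],"rot": [0,-0.0024,-0.145],"gripper": 0},{"dp": [4.8,0.79,3.3],"rot": [0,-0.0024,-0.145],"gripper": 0},{"dp": [5.4,0.7,3.3],"rot": [0,-0.0024,-0.145],"gripper": 0},{"dp": [6,0.61,3.3],"rot": [0,-0.0024,-0.145],"gripper": 0},{"dp": [6.6,0.53,3.3],"rot": [0,-0.0024,-0.145],"gripper": 0},{"dp": [7.2,0.44,3.3],"rot": [0,-0.0024,-0.145],"gripper": 0},{"dp": [7.6,0.38,3.3],"rot": [0,-0.0024,-0.145],"gripper": 0},{"dp": [7.6,0.38,3.3],"rot": [0,-0.0024,-0.145],"gripper": 0}])

```text
time_s: 5.58
tcp_pos: [0.4371, -0.0013, 0.0197]
ee_rot: [-180.0, 0.1, -2.5]
ft_force: [0.2, 0.5, -0.8]
grip_width: 0.0438
grasp_force: 0.0
```

Emit:
servo_tool(commands=[{"dp": [0.2,0,0],"rot": [0,0,0],"gripper": 0},{"dp": [0.4,0,0],"rot": [0,0,0],"gripper": 0},{"dp": [0.6,0,0],"rot": [0,0,0],"gripper": 0},{"dp": [0.7,0,0],"rot": [0,0,0],"gripper": 0},{"dp": [0.7,0,0],"rot": [0,0,0],"gripper": 0}])

```text
time_s: 6.2
tcp_pos: [0.4415, -0.0017, 0.0193]
ee_rot: [180.0, 0.3, -2.5]
ft_force: [-6.3, 1.3, 4.0]
grip_width: 0.0445
grasp_force: 3.2
```

Emit:
servo_tool(commands=[{"dp": [-0.8,0,0],"rot": [0,0,0],"gripper": 0},{"dp": [-1.5,0,-2],"rot": [0,0,0],"gripper": -1},{"dp": [-2,0,-7],"rot": [0,0,0],"gripper": -1},{"dp": [-4,0,-7],"rot": [0,0,0],"gripper": -1},{"dp": [-6,0,-7],"rot": [0,0,0],"gripper": -1},{"dp": [-6,0,-7],"rot": [0,0,0],"gripper": -1}])

```text
time_s: 6.95
tcp_pos: [0.3831, 0.0007, 0.09]
ee_rot: [180.0, 0.1, -2.5]
ft_force: [0.1, -0.6, 0.5]
grip_width: 0.0005
grasp_force: 0.0
```

```bash
cat >> h.py <<'E'
RB=Ro.from_euler('z',BY,degrees=True).as_matrix()[:2,:2]
def b(x,y,z): return (*(BC+RB@[x/1000,y/1000]),z,BY)
def cards(tag,view=True):
    p,d=get_image('top'); P=cloud('top',d); hsv=cv2.cvtColor(p,cv2.COLOR_RGB2HSV)
    bxy=(P[...,:2]-BC)@RB
    m=(P[...,2]>.0135)&(P[...,2]<.034)&(bxy[...,0]>-.06)&(bxy[...,0]<.0525)&(bxy[...,1]<.0675)&(bxy[...,1]>-.085)
    m=cv2.morphologyEx(m.astype(np.uint8),cv2.MORPH_OPEN,np.ones((3,3)))
    n,l,s,_=cv2.connectedComponentsWithStats(m); i=1+np.argmax(s[1:,4]); q=bxy[l==i]*1000
    print('cards',s[i],cv2.minAreaRect(q.astype(np.float32)),np.median(P[l==i][:,2]))
    if view: cv2.imwrite(f'pics/{tag}.png',cv2.resize(p[160:280,190:350,::-1],None,fx=5,fy=5))
    return p,P
E
python3 - <<'E'
from h import *
p,P=cards('t3')
P0=cloud('top',np.load('top0.npy')); s=P0[(P0[...,2]>.05)&(P0[...,1]>-.2)&(P0[...,1]<.03)&(P0[...,0]>.48)&(P0[...,0]<.6)]; s=s[s[:,1]<-.02]; print('press near x',s[:,0].min(), s[s[:,0].argmin()])
to(b(-40,-90,.09),b(26,-90,.09),b(26,-90,.020))
E
```

```text
cards [ 246  202   43   29 1095] ((24.09332847595215, -11.395404815673828), (85.9001235961914, 56.36946487426758), 89.89735412597656) 0.02353530855621012
press near x 0.5026557058273979 [ 0.50265571 -0.15845306  0.41221318]
at 7.0 [0.3842 0.0008 0.0901] [-179.99    0.     -2.49] [ 1.2 -0.5 -0.4]
dp [3.16 7.29 0.01] rot [-0.0003  0.     -0.0006]
dp [9.76 7.28 0.01] rot [-0.0003  0.     -0.0006]
dp [9.76 7.29 7.01] rot [-0.0003  0.     -0.0006]
```

View pics/t3.png

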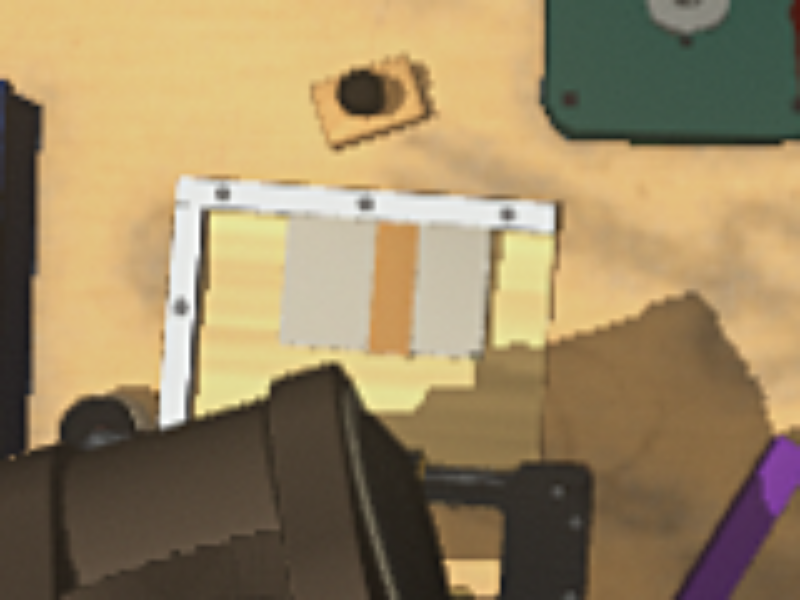

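The packet is square against the far fence (crop x 283–490, y 215–355). Before moving in on its right side, I'll check clearance to the press.

```bash
python3 - <<'E'
from h import *
for P0 in (cloud('top',np.load('top0.npy')),cloud('scene',np.load('scene0.npy'))):
    for lo,hi in((.05,.15),(.15,.3),(.3,.5)):
        s=P0[(P0[...,2]>lo)&(P0[...,2]<hi)&(P0[...,1]>-.22)&(P0[...,1]<-.04)&(P0[...,0]>.45)&(P0[...,0]<.7)]
        if len(s): print(lo,len(s),s[s[:,0].argmin()].round(3),s[:,1].max().round(3))
to(b(-40,-77,.09),b(24,-77,.09),b(24,-77,.020))
E
```

```text
0.05 8 [ 0.599 -0.122  0.057] -0.114
0.15 1719 [ 0.577 -0.157  0.299] -0.083
0.3 729 [ 0.503 -0.158  0.412] -0.108
0.05 843 [ 0.585 -0.12   0.15 ] -0.102
0.15 2225 [ 0.565 -0.156  0.3  ] -0.081
0.3 914 [ 0.5   -0.156  0.414] -0.114
at 7.0 [0.3842 0.0008 0.0901] [-179.99    0.     -2.49] [ 1.2 -0.5 -0.4]
dp [3.16 5.99 0.01] rot [-0.0003  0.     -0.0006]
dp [9.56 5.98 0.01] rot [-0.0003  0.     -0.0006]
dp [9.56 5.99 7.01] rot [-0.0003  0.     -0.0006]
```

Below z = 0.3 the clearance is at least 45 mm, so it's safe to go ahead.

Emit:
servo_tool(commands=[{"dp": [3,6,0],"rot": [0,0,0],"gripper": -1},{"dp": [3,6,0],"rot": [0,0,0],"gripper": -1},{"dp": [9.5,6,0],"rot": [0,0,0],"gripper": -1},{"dp": [9.5,6,0],"rot": [0,0,0],"gripper": -1},{"dp": [9.5,6,0],"rot": [0,0,0],"gripper": -1},{"dp": [9.5,6,4],"rot": [0,0,0],"gripper": -1},{"dp": [9.5,6,7],"rot": [0,0,0],"gripper": -1},{"dp": [9.5,6,7],"rot": [0,0,0],"gripper": -1},{"dp": [9.5,5.5,7],"rot": [0,0,0],"gripper": -1},{"dp": [9.5,5,7],"rot": [0,0,0],"gripper": -1}])

```text
time_s: 8.25
tcp_pos: [0.4772, -0.0527, 0.0209]
ee_rot: [-180.0, -0.0, -2.5]
ft_force: [0.5, 0.0, 0.1]
grip_width: 0.0004
grasp_force: 0.0
```

Emit:
servo_tool(commands=[{"dp": [0,-0.4,0],"rot": [0,0,0],"gripper": -1},{"dp": [0,-0.8,0],"rot": [0,0,0],"gripper": -1},{"dp": [0,-1.2,0],"rot": [0,0,0],"gripper": -1},{"dp": [0,-1.6,0],"rot": [0,0,0],"gripper": -1},{"dp": [0,-2.0,0],"rot": [0,0,0],"gripper": -1},{"dp": [0,-2.4,0],"rot": [0,0,0],"gripper": -1},{"dp": [0,-2.8,0],"rot": [0,0,0],"gripper": -1},{"dp": [0,-3.1,0],"rot": [0,0,0],"gripper": -1},{"dp": [0,-3.1,0],"rot": [0,0,0],"gripper": -1}])

```text
time_s: 9.38
tcp_pos: [0.4778, -0.0217, 0.0196]
ee_rot: [-180.0, 0.1, -2.5]
ft_force: [0.0, -0.6, -0.0]
grip_width: 0.0001
grasp_force: 0.0
```

Emit:
servo_tool(commands=[{"dp": [0,-0.2,0],"rot": [0,0,0],"gripper": -1},{"dp": [0,-0.4,0],"rot": [0,0,0],"gripper": -1},{"dp": [0,-0.5,0],"rot": [0,0,0],"gripper": -1},{"dp": [0,-0.5,0],"rot": [0,0,0],"gripper": -1}])

```text
time_s: 9.88
tcp_pos: [0.478, -0.017, 0.0196]
ee_rot: [-180.0, 0.1, -2.5]
ft_force: [-0.2, 0.3, 0.2]
grip_width: 0.0002
grasp_force: 0.0
```

```bash
python3 - <<'E'
from h import *
cards('t4')
to(b(24,-31,.020))
E
```

```text
Traceback (most recent call last):
  File "h.py", line 29, in cards
    n,l,s,_=cv2.connectedComponentsWithStats(m); i=1+np.argmax(s[1:,4]); q=bxy[l==i]*1000
                                                     ~~~~~~~~~^^^^^^^^^
ValueError: attempt to get argmax of an empty sequence
```

Emit:
servo_tool(commands=[{"dp": [0,-0.15,0],"rot": [0,0,0],"gripper": -1},{"dp": [0,-0.3,0],"rot": [0,0,0],"gripper": -1},{"dp": [0,-0.3,0],"rot": [0,0,0],"gripper": -1}])

```text
time_s: 10.3
tcp_pos: [0.4782, -0.0139, 0.0196]
ee_rot: [-180.0, 0.1, -2.5]
ft_force: [0.5, -0.2, 0.1]
grip_width: 0.0001
grasp_force: 0.0
```

Emit:
servo_tool(commands=[{"dp": [0,-0.15,0],"rot": [0,0,0],"gripper": -1},{"dp": [0,-0.3,0],"rot": [0,0,0],"gripper": -1},{"dp": [0,-0.3,0],"rot": [0,0,0],"gripper": -1}])

```text
time_s: 10.68
tcp_pos: [0.4781, -0.012, 0.0196]
ee_rot: [180.0, 0.1, -2.5]
ft_force: [-0.4, -4.7, 1.5]
grip_width: 0.0006
grasp_force: 2.3
```

Contact with the left fence, 4.7 N. I'll press 1 mm more, then back off sideways, lift clear and look.

Emit:
servo_tool(commands=[{"dp": [0,-0.1,0],"rot": [0,0,0],"gripper": -1},{"dp": [0,-0.1,0],"rot": [0,0,0],"gripper": -1},{"dp": [0,1,0],"rot": [0,0,0],"gripper": -1},{"dp": [0,2.5,0],"rot": [0,0,0],"gripper": -1},{"dp": [0,2.5,-5],"rot": [0,0,0],"gripper": -1},{"dp": [0,2.5,-7],"rot": [0,0,0],"gripper": -1},{"dp": [-6,2.5,-7],"rot": [0,0,0],"gripper": -1},{"dp": [-10,2.5,-7],"rot": [0,0,0],"gripper": -1},{"dp": [-10,2.5,-7],"rot": [0,0,0],"gripper": -1}])

```text
time_s: 11.8
tcp_pos: [0.3746, -0.0327, 0.0897]
ee_rot: [180.0, 0.2, -2.5]
ft_force: [0.7, -0.3, 0.3]
grip_width: 0.0006
grasp_force: 0.0
```

```bash
python3 - <<'E'
from h import *
cards('t5')
to(b(24,-31,.020))
E
```

```text
cards [ 229  201   42   29 1085] ((23.76081085205078, 24.85748863220215), (56.74589157104492, 85.29246520996094), 0.5055575966835022) 0.02356713947749325
at 11.85 [ 0.377  -0.0325  0.0901] [-1.80e+02  4.00e-02 -2.53e+00] [ 0.7 -0.1  0.1]
dp [10.14 -1.98  7.  ] rot [-0.0001  0.0007 -0.0012]
```

View pics/t5.png

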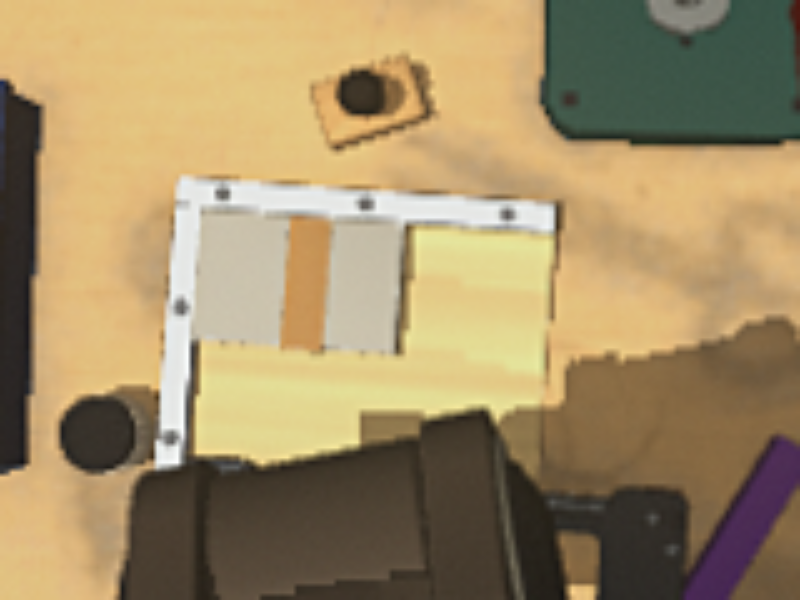

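The packet fills the fence corner (crop x 193–405, y 212–352). Measured centre is about (23.8, 24.9) mm. When it was pressed on the far fence x read 24.1, so it is well within tolerance, and the stamp and jar haven't moved. Handing in.

```bash
python3 -c "
from workcell import *
print(hand_in())"
```

```text
the job is handed in; nothing more can be done
None
```

The packet was tipped flat and pushed flush into the corner of both fences, its centre measuring within about 2 mm of the target; the job is handed in, but `hand_in()` returned no verdict.

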